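# Pack the sample carrier and hold it ready

### The job

Pack the round aluminium sample cell and the black positioning-stage block with the red grip side by side into the empty bay of the blue carrier, both standing upright on its floor and let go while the carrier stands on the bench. Then take the carrier by its yellow handle, lift it straight up to about ten centimetres above the bench without tipping it, and finish still holding it there, level and motionless, with both pieces and the grey sensor module aboard. Leave everything else on the bench where it is.

Things in the scene. Friction and masses are not known exactly. Their poses are not given: they have to be found in the camera images.
- carrier: Loose blue open carrier, 150 (x) x 134 (y) mm, 0.32 kg empty, 0.84 packed. Origin: centre of its underside, z up. Floor and walls 4 mm thick, walls 40 mm high. A 16 mm thick divider along y at x = 0 makes two bays, each 63 (x) x 122 (y) mm inside, centred at x = -39.5 mm (empty) and +39.5 mm (holds the sensor). Posts 12 x 6 mm at x = 0, y = +-64 mm bear the handle.
- carrier_handle (a point): Middle of the carrier's yellow handle: a flat bar along the carrier's y axis above the divider, 12 mm thick (x), 16 mm high (from 98 to 114 mm above the carrier's underside), 122 mm long between the posts. This point is the bar's centre, 106 mm above the underside. The packed carrier balances about here. Same axes as the carrier.
- carrier_bay (a point): Centre of the empty bay, on the top of its floor (4 mm above the underside of the carrier, at carrier x = -39.5 mm, y = 0). Same axes as the carrier.
- sensor: Grey sensor module with brass sockets, 56 x 114 x 44 mm, 0.26 kg, loose, already standing in the carrier's +x bay; nothing to do to it but keep it aboard. Origin: centre of its underside.
- cell: Loose round aluminium sample cell, 56 mm diameter, 50 mm high, with a dark steel knob of 24 mm diameter on top from 50 to 76 mm above its underside; about 0.13 kg. Stands upright on the bench. Origin: centre of its underside, z up. Two such pieces fit side by side along the bay's length.
- stage: Loose black positioning-stage block, 54 x 54 mm, 50 mm high, with a red grip rib on top: 40 mm long along the block's x, 18 mm thick along its y, from 50 to 76 mm above its underside; about 0.13 kg. Origin: centre of its underside, z up. It fits the bay only with its sides parallel to the bay's.
- case: White objective case with green cap, 50 mm diameter, 74 mm high, loose; a bystander that may stand among the pieces. Origin: centre of its underside.
- bottle: Amber bottle, 60 mm diameter, 130 mm high, loose bystander. Origin: centre of its underside.
- dish: Steel dish, 90 mm diameter, 20 mm high, loose bystander. Origin: centre of its underside.
- driver: Screwdriver with orange handle, 160 mm long, lying loose; bystander. Origin: on its length, at its underside.
Not all that is in view belongs to the job. Leave any purple look-alike of the sensor alone. Of the things that look like the carrier, the smaller one is meant.

How it is judged:
By the outcome, as a careful person would: the job done as asked, in the order asked, and still so for the second after the job is handed in, while the arm keeps its last pose, push and grip.
It also fails if it takes over 72 s, if anything falls off the work surface, if the arm or the gripper's body presses on something with over 40 N, if the wrist force passes 120 N, or if a joint passes its speed limit or range.

### The arm

A 6-joint arm with a two-finger parallel gripper is mounted at the origin on the work surface. World frame = base frame: x ahead of the robot, y to its left, z up, the work surface at z = 0. Lengths are in m, angles in rad, forces in N, time in s.
With the tool pointing down it reaches from about 0.375 to 0.9 m from the base axis. Payload 3.1 kg.
Tool frame: the origin (TCP) lies midway between the tips of the shut fingers; the grasp point (between the pads) lies 19 mm behind it; z points along the fingers, x is the direction in which the jaws open and shut, and the axes are right-handed (so a half turn about z gives the same grasp; the last joint's range is limited). The gripper opens to 85 mm and grips with 20 to 120 N. Pads are 22 mm wide; open, the fingers measure 114 mm over their backs; the gripper's body (76 mm by 85 mm) begins 54 mm behind the grasp point. The pads swing forward as they close: fully open they stand 13 mm farther back than shut.
Start: joints at [-1.512, 0.527, 1.433, -0, 1.181, -0.178], TCP at [0.147, -0.608, 0.202] pointing down, gripper open.
Joint ranges: [-3.08, 3.08], [-0.75, 2.2], [0.22, 2.44], [-1.43, 4.57], [0, 2.65], [-2.85, 2.85]. Speed limits (rad/s): [2.79, 2.79, 3.14, 3.14, 3.14, 3.14].

### API

Orientations are given as [roll, pitch, yaw] about the fixed x, y, z axes, in that order (R = Rz(yaw) Ry(pitch) Rx(roll)).
In Python, from plant import arm gives the robot as it stands. The module is installed in compiled form; this text tells all that it offers.
- The arm moves only by the tool step_arm, never from a script. Its argument "targets" is a list of rows, each an object with "translation": the shift along the tool's x, y, z in units of 30 mm (1.0 is 30 mm), a list of three; "twist": the turn, a rotation vector about the tool's x, y, z in units of 6 degrees (1.0 is 6 degrees), a list of three. A call has 1 to 12 rows; each row is the pose to reach, as a shift and turn from the pose commanded when the call began, along the tool's axes at that moment; what a row does not reach only later rows make up. A row lasts 1/12 s, in which the tool goes at most 41.7 mm and 7.16 degrees, less where a joint would pass 70% of its speed; a pose out of reach is approached as far as the arm can. A call with a gripper value outside its range is refused whole. "hand" is the closure, from 0 (fully open) to 1 (shut), set as the call begins (left out, the last holds). The fingers move at their own pace and stop on an object; the grip force is fixed at half the most. Time passes only in rows, so rows that repeat a pose let the fingers close. It gives the time, the measured TCP pose, the force and the opening at its end, in the units of the state.
- arm.get_obs(): the state, without advancing time (a new reading comes with each control period).
- arm.camera(name): name is "scene" or "top"; returns a dict with "pixels" (420x560x3 uint8, red, green, blue), "range_z" (420x560 float32, m along the optical axis (not along the pixel's ray), 0 where there is no reading), "mtx" (3x3 intrinsics, pixels), "world_from_camera" (4x4, takes a point from camera to world coordinates). Camera axes: x right, y up, looking along -z (the intrinsics and any distortion apply to the point x, -y, -z); pixel columns grow to the right and rows downward; lengths in m; the calibration is good to about 2 mm. A picture is of the moment at which its call begins.
- arm.hand_in(): hands the job in, once; it reports no verdict.
Trained networks look in the newest picture that a camera, given by its name, has taken for a name from the list of things; names that differ only in an ending like _2 or _b are one class to them, and where a whole thing is asked for, a point or a joint stands for the part that bears it (a point fixed in the world has none). Each returns a list of dicts, best first, with "confidence" (0 to 1); they miss things now and then, are a little off and sometimes report something else, mostly with a low value. They report only what shows in the picture. A call takes as long as a camera call. They do not tell look-alikes from the thing itself.
- arm.boxes_of(camera, label): "position" ([column, row] in pixels, amid what is visible of it).
- arm.masks_of(camera, label): "region" (420x560 bool, what is visible of it) and "position" ([column, row] in pixels, amid what is visible of it).
- arm.landmark_of(camera, label): "position" ([column, row] in pixels: a listed point, or the origin of a listed thing).
The state is a dict: "time_s": time; "joints": joint angles; "dq": joint speeds; "joint_torque": joint torques, N m; "position": TCP position; "orientation": TCP orientation; "wrist_force": force on the tool from outside, world axes, zero at the start; "ft_torque": the same for the moment, N m; "finger_gap": finger opening in m.
Only numpy, scipy, OpenCV 4.12 (cv2) and the standard library are available. Lean on these libraries where they do the work, as an engineer would, in place of code of your own. Each camera call takes 0.05 s, during which the arm holds its last target. There are 200 camera calls.

## Working session

There is one attempt and no reset: what is moved stays moved. The work goes in short steps, Python scripts to look and compute and a tool call to move; the robot and the scene stay as the last step left them, time stands still between calls to the robot, and variables do not carry over. Pictures are saved under pics/ and viewed, about 8 in all and at most 12, crops included, and the job is handed in when it is done.

Besides the shell and the picture viewer there is one more tool, called after "Emit:" as name([rows], argument=value, ...), one row to a line, values as JSON. step_arm: Moves the arm, as the interface text tells. Its arguments: {"type":"object","properties":{"targets":{"type":"array"},"hand":{"type":"number"}},"required":["targets"]}

```bash
mkdir -p pics; cat > h.py <<'E'
import numpy as np,cv2
from plant import arm
def shot(name,fn=None):
    c=arm.camera(name)
    if fn: cv2.imwrite('pics/'+fn,c['pixels'][:,:,::-1])
    return c
def cloud(c):
    z=c['range_z'].astype(float);K=c['mtx'];T=c['world_from_camera']
    v,u=np.mgrid[:z.shape[0],:z.shape[1]]
    x=(u-K[0,2])/K[0,0]*z;y=(v-K[1,2])/K[1,1]*z
    P=np.stack([x,-y,-z],-1)@T[:3,:3].T+T[:3,3]
    P[z==0]=np.nan
    return P
E
python3 - <<'E'
from h import *
for n in('top','scene'):
    c=shot(n,n+'1.png');P=cloud(c);np.save(n+'1.npy',P)
    print(n,c['world_from_camera'][:3,3],c['mtx'][0,0])
    for l in('carrier','sensor','cell','stage','case','bottle','dish','driver'):
        for m in arm.masks_of(n,l)[:3]:
            q=P[m['region']];q=q[~np.isnan(q[:,0])]
            if len(q): 
                t=q[q[:,2]>np.percentile(q[:,2],95)-.006]
                print(l,round(m['confidence'],2),np.round(m['position']),'med',np.median(q,0).round(3),'top',t.mean(0).round(3),len(q))
print(arm.get_obs())
E
```

```text
top [0.43146171 0.05721214 1.42147506] 477.85275481023353
carrier 0.85 [152. 314.] med [0.248 0.413 0.009] top [0.244 0.406 0.149] 4683
carrier 0.7 [242. 220.] med [0.508 0.158 0.007] top [0.532 0.144 0.114] 1478
sensor 0.96 [177. 173.] med [0.654 0.335 0.045] top [0.654 0.338 0.047] 936
sensor 0.63 [251. 202.] med [0.565 0.125 0.049] top [0.566 0.127 0.053] 827
sensor 0.56 [405. 211.] med [ 0.521 -0.324  0.073] top [ 0.523 -0.329  0.075] 320
cell 0.75 [333. 240.] med [ 0.45  -0.112  0.051] top [ 0.451 -0.115  0.077] 325
stage 0.8 [328. 175.] med [ 0.623 -0.111  0.051] top [ 0.628 -0.115  0.077] 365
stage 0.29 [299. 125.] med [ 0.77  -0.013  0.09 ] top [ 0.783 -0.016  0.129] 444
case 0.56 [407. 213.] med [ 0.523 -0.326  0.073] top [ 0.524 -0.33   0.075] 342
bottle 0.76 [297. 122.] med [ 0.77  -0.014  0.09 ] top [ 0.783 -0.016  0.129] 443
dish 0.68 [140. 221.] med [0.509 0.447 0.011] top [0.51  0.449 0.019] 699
dish 0.51 [239. 221.] med [0.508 0.159 0.007] top [0.532 0.144 0.115] 1437
driver 0.66 [238. 120.] med [0.8   0.151 0.022] top [0.805 0.151 0.026] 263
scene [1.23504529 0.37721
[... 1090 characters left out ...]
23] top [0.813 0.152 0.025] 618
{'time_s': 0.9, 'joints': array([-1.51250311e+00,  5.27452356e-01,  1.43270758e+00,  1.16082192e-05,
        1.18139093e+00, -1.78511631e-01]), 'dq': array([ 0.00031826,  0.00066493,  0.00107016,  0.00110682, -0.00115855,
        0.00160869]), 'joint_torque': array([ 1.38961041e-03, -4.42304921e+01, -1.78424782e+01, -2.63924221e-04,
        5.94406538e-04, -5.71569799e-06]), 'position': array([ 0.14664748, -0.60753121,  0.20243728]), 'orientation': array([-3.14158950e+00, -4.30268203e-05, -1.33399589e+00]), 'wrist_force': array([ 0.21639816, -0.22505172, -1.25444137]), 'ft_torque': array([0.01853788, 0.03315979, 0.01061498]), 'finger_gap': 0.08554470365831297}
```

View pics/top1.png

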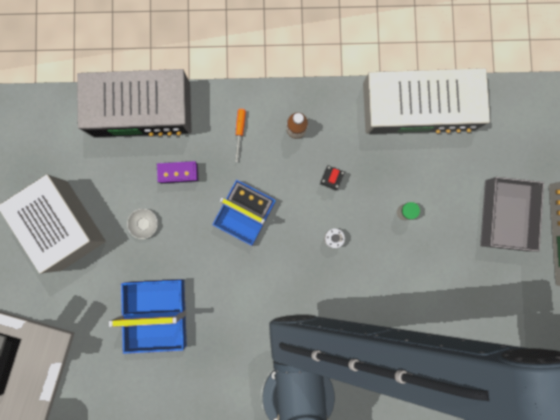

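View pics/scene1.png

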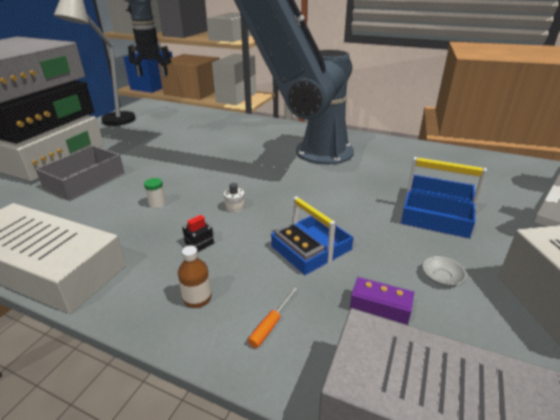

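The top view shows the small carrier near px (243,212), cell (335,238), stage (333,177) and case (411,211). The large carrier (153,315) and the purple look-alike are decoys. Next I'll fit exact poses.

```bash
python3 - <<'E'
from h import *
def sel(P,c,r,z0,z1):
    m=(np.hypot(P[...,0]-c[0],P[...,1]-c[1])<r)&(P[...,2]>z0)&(P[...,2]<z1)
    return P[m]
for n in('top','scene'):
    P=np.load(n+'1.npy')
    for nm,c,r,z0,z1 in [('handle',(.532,.146),.085,.106,.122),('knob',(.452,-.115),.03,.07,.083),('cellbody',(.452,-.115),.05,.044,.057),('rib',(.63,-.115),.04,.07,.083),('stagebody',(.63,-.115),.05,.044,.057),('sensor',(.566,.127),.07,.043,.06),('case',(.523,-.329),.05,.068,.082)]:
        q=sel(P,c,r,z0,z1)
        if len(q)<5: print(n,nm,len(q));continue
        (cx,cy),(w,h),a=cv2.minAreaRect((q[:,:2]*1000).astype(np.float32))
        print(n,nm,len(q),'mean',q.mean(0).round(4),'rect',round(cx,1),round(cy,1),round(w,1),round(h,1),round(a,1),'z',np.median(q[:,2]).round(4))
        d=q[:,:2]-q[:,:2].mean(0);w,V=np.linalg.eigh(d.T@d);print('   axis deg',np.degrees(np.arctan2(V[1,1],V[0,1])).round(1))
c=cv2.imread('pics/top1.png')
cv2.imwrite('pics/crop1.png',np.hstack([cv2.resize(c[170:255,200:290],(400,380),interpolation=cv2.INTER_CUBIC),cv2.resize(c[150:255,305:385],(290,380),interpolation=cv2.INTER_CUBIC)]))
for l in('carrier','carrier_bay','carrier_handle','cell','stage'):
  for n in('top','scene'):
    print(l,n,[(round(m['confidence'],2),np.round(m['position'],1)) for m in arm.landmark_of(n,l)[:2]])
E
```

```text
top handle 217 mean [0.5322 0.1447 0.1142] rect 532.4 144.5 133.6 12.2 61.0 z 0.1142
   axis deg 60.9
top knob 55 mean [ 0.451  -0.1152  0.0764] rect 451.6 -115.2 20.3 19.8 88.5 z 0.0766
   axis deg -165.9
top cellbody 231 mean [ 0.4509 -0.1136  0.0506] rect 450.6 -115.2 54.8 51.6 88.6 z 0.0507
   axis deg 114.0
top rib 88 mean [ 0.6275 -0.1151  0.0765] rect 628.2 -115.4 17.9 39.5 67.3 z 0.0763
   axis deg 156.1
top stagebody 245 mean [ 0.6268 -0.1142  0.0504] rect 628.3 -115.5 54.0 55.0 66.4 z 0.0505
   axis deg 70.2
top sensor 761 mean [0.5663 0.126  0.0496] rect 561.1 128.4 126.2 81.3 60.7 z 0.0495
   axis deg 60.4
top case 243 mean [ 0.5232 -0.3307  0.0741] rect 523.0 -330.8 48.2 48.7 1.4 z 0.0741
   axis deg 90.0
scene handle 298 mean [0.542  0.1465 0.1129] rect 537.7 143.2 136.4 13.8 60.9 z 0.1141
   axis deg 61.2
scene knob 50 mean [ 0.4586 -0.1146  0.0759] rect 457.6 -115.7 20.8 20.5 73.7 z 0.077
   axis deg 129.8
scene cellbody 163 mean [ 0.4648 -0.1117  0.0509] rect 459.1 -115.1 53.7 52.9 28.8 z 0.0513
   axis deg 119.0
scene rib 110 mean [ 0.6362 -0.1148  0.0759] rect 634.
[... 316 characters left out ...]
 530.5 -331.9 49.5 47.7 23.8 z 0.0753
   axis deg -139.4
carrier top [(0.61, array([157.3, 312.2])), (0.55, array([242.1, 211.3]))]
carrier scene [(0.7, array([310.3, 248.5])), (0.62, array([436.5, 212.7]))]
carrier_bay top [(0.7, array([155.1, 296.3])), (0.68, array([400.4, 214.7]))]
carrier_bay scene [(0.71, array([322.4, 241.9])), (0.6, array([436.6, 221.3]))]
carrier_handle top [(0.93, array([146.2, 319.1])), (0.63, array([244.2, 210.7]))]
carrier_handle scene [(0.77, array([310.5, 212.7])), (0.58, array([449.9, 166.2]))]
cell top [(0.64, array([331.6, 238. ]))]
cell scene [(0.78, array([234.6, 209.7]))]
stage top [(0.78, array([326.9, 176.9]))]
stage scene [(0.7, array([198.1, 242. ]))]
```

View pics/crop1.png

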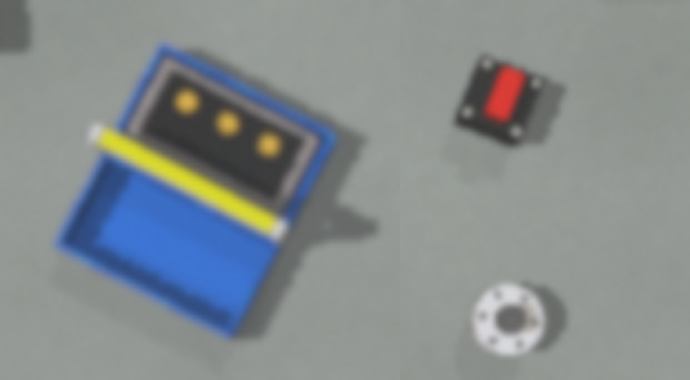

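Both cameras agree on shapes and heights, but they differ by about 6 mm in x, roughly the same for every object. I'll hover over the cell and use the gripper itself to settle that offset.

```bash
cat >> h.py <<'E'
from scipy.spatial.transform import Rotation as Ro
def delta(p,yaw_deg):
    o=arm.get_obs();R=Ro.from_euler('xyz',o['orientation']);G=Ro.from_euler('xyz',[np.pi,0,np.radians(yaw_deg)])
    t=R.inv().apply(np.array(p)-o['position'])/.03
    w=(R.inv()*G).as_rotvec(degrees=True)/6
    print('trans',t.round(2),'twist',w.round(2),'t',round(o['time_s'],2))
E
python3 -c "
from h import *
delta([.4546,-.1152,.15],61)"
```

```text
trans [-13.54 -13.83   1.75] twist [ -0.     0.   -22.91] t 1.4
```

Emit:
step_arm([
  {"translation":[-13.54,-13.83,1.75],"twist":[0,0,-22.9]},
  {"translation":[-13.54,-13.83,1.75],"twist":[0,0,-22.9]},
  {"translation":[-13.54,-13.83,1.75],"twist":[0,0,-22.9]},
  {"translation":[-13.54,-13.83,1.75],"twist":[0,0,-22.9]},
  {"translation":[-13.54,-13.83,1.75],"twist":[0,0,-22.9]},
  {"translation":[-13.54,-13.83,1.75],"twist":[0,0,-22.9]},
  {"translation":[-13.54,-13.83,1.75],"twist":[0,0,-22.9]},
  {"translation":[-13.54,-13.83,1.75],"twist":[0,0,-22.9]},
  {"translation":[-13.54,-13.83,1.75],"twist":[0,0,-22.9]},
  {"translation":[-13.54,-13.83,1.75],"twist":[0,0,-22.9]},
  {"translation":[-13.54,-13.83,1.75],"twist":[0,0,-22.9]},
  {"translation":[-13.54,-13.83,1.75],"twist":[0,0,-22.9]},
], hand=0.4)

```text
time_s: 2.4
position: [0.4117, -0.1838, 0.1576]
orientation: [3.141, -0.001, 0.172]
wrist_force: [0.6, -0.4, 0.7]
finger_gap: 0.0511
```

```bash
python3 -c "
from h import *
delta([.4546,-.1152,.15],61)"
```

```text
trans [ 1.8  -2.01  0.25] twist [ 0.01 -0.   -8.53] t 2.4
```

Emit:
step_arm([
  {"translation":[1.8,-2.0,0.25],"twist":[0,0,-8.5]},
  {"translation":[1.8,-2.0,0.25],"twist":[0,0,-8.5]},
  {"translation":[1.8,-2.0,0.25],"twist":[0,0,-8.5]},
  {"translation":[1.8,-2.0,0.25],"twist":[0,0,-8.5]},
  {"translation":[1.8,-2.0,0.25],"twist":[0,0,-8.5]},
  {"translation":[1.8,-2.0,0.25],"twist":[0,0,-8.5]},
  {"translation":[1.8,-2.0,0.25],"twist":[0,0,-8.5]},
  {"translation":[1.8,-2.0,0.25],"twist":[0,0,-8.5]},
  {"translation":[1.8,-2.0,0.25],"twist":[0,0,-8.5]},
  {"translation":[1.8,-2.0,0.25],"twist":[0,0,-8.5]},
])

```text
time_s: 3.23
position: [0.4543, -0.1174, 0.15]
orientation: [3.141, -0.0, 1.053]
wrist_force: [0.2, 0.1, 0.3]
finger_gap: 0.0515
```

```bash
python3 - <<'E'
from h import *
delta([.4546,-.1152,.15],61)
o=arm.get_obs();print(o['position'],np.degrees(o['orientation']),o['finger_gap'])
p=o['position'];R=Ro.from_euler('xyz',o['orientation'])
c=shot('scene','scene2.png');P=cloud(c);np.save('scene2.npy',P)
d=(P-p)@R.as_matrix()  # tool frame coords
m=(np.abs(d[...,0])<.07)&(np.abs(d[...,1])<.07)&(d[...,2]<.02)&(d[...,2]>-.08)
print('n',m.sum())
for z in np.arange(-.08,.011,.01):
    q=d[m&(d[...,2]>z)&(d[...,2]<z+.01)]
    if len(q): print(round(z,2),len(q),'x',q[:,0].min().round(4),q[:,0].max().round(4),'y',q[:,1].min().round(4),q[:,1].max().round(4))
v,u=np.where(m);a,b,e,f=v.min()-20,v.max()+60,u.min()-50,u.max()+50
i=c['pixels'][a:b,e:f,::-1];cv2.imwrite('pics/crop2.png',cv2.resize(i,None,fx=3.5,fy=3.5,interpolation=cv2.INTER_CUBIC)[:600,:800])
ct=shot('top','top2.png');Q=cloud(ct);np.save('top2.npy',Q)
d=(Q-p)@R.as_matrix()
m=(np.abs(d[...,0])<.09)&(np.abs(d[...,1])<.09)
for z in np.arange(-.3,.01,.02):
    q=d[m&(d[...,2]>z)&(d[...,2]<z+.02)]
    if len(q): print('top',round(z,2),len(q),'x',q[:,0].min().round(4),q[:,0].max().round(4),'y',q[:,1].min().round(4),q[:,1].max().round(4))
E
```

```text
trans [ 0.07 -0.03 -0.  ] twist [ 0.   -0.   -0.11] t 3.23
[ 0.45426919 -0.11740509  0.14999653] [ 1.79981627e+02 -1.47641577e-03  6.03595282e+01] 0.05149972343026461
n 265
-0.08 48 x -0.0371 0.0524 y -0.0089 0.0159
-0.07 61 x -0.0296 0.0415 y -0.0091 0.0144
-0.06 68 x -0.0326 0.0408 y -0.0085 0.0139
-0.05 57 x -0.0336 0.0401 y -0.0079 0.0141
-0.04 31 x -0.0292 0.0359 y -0.009 0.0136
top -0.3 7 x -0.0079 0.0059 y -0.0389 -0.0377
top -0.26 3 x -0.0065 0.0107 y -0.0366 -0.0355
top -0.24 17 x -0.0116 0.0132 y -0.0378 -0.0348
top -0.22 19 x -0.0218 0.0128 y -0.0395 -0.0337
top -0.2 9 x -0.0096 0.0125 y -0.04 -0.0345
top -0.18 3 x -0.0072 0.0068 y -0.0396 -0.0391
top -0.14 83 x 0.0444 0.0657 y -0.0155 0.0101
top -0.12 5 x 0.0515 0.0621 y -0.0146 0.0075
top -0.1 12 x 0.0388 0.0536 y -0.0159 -0.0048
top -0.08 1 x 0.0402 0.0402 y -0.0093 -0.0093
top -0.06 1 x 0.037 0.037 y -0.0096 -0.0096
```

View pics/crop2.png

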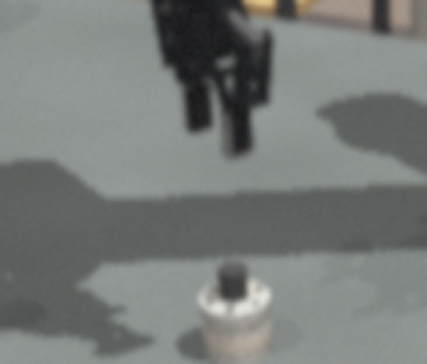

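Fingers read about +2.5 mm in x in the scene view and about −2.7 mm in the top view, so averaging the two cameras gives the true position. Now I'll descend and grip the cell knob.

Emit:
step_arm([
  {"translation":[0,0,1.2],"twist":[0,0,0]},
  {"translation":[0,0,2.2],"twist":[0,0,0]},
  {"translation":[0,0,2.9],"twist":[0,0,0]},
  {"translation":[0,0,3.23],"twist":[0,0,0]},
  {"translation":[0,0,3.23],"twist":[0,0,0]},
  {"translation":[0,0,3.23],"twist":[0,0,0]},
])

```text
time_s: 3.83
position: [0.454, -0.1173, 0.0526]
orientation: [-3.14, 0.0, 1.055]
wrist_force: [-0.5, -0.3, -0.4]
finger_gap: 0.0509
```

Emit:
step_arm([
  {"translation":[0,0,0],"twist":[0,0,0]},
  {"translation":[0,0,0],"twist":[0,0,0]},
  {"translation":[0,0,0],"twist":[0,0,0]},
  {"translation":[0,0,0],"twist":[0,0,0]},
  {"translation":[0,0,0],"twist":[0,0,0]},
  {"translation":[0,0,0],"twist":[0,0,0]},
  {"translation":[0,0,0],"twist":[0,0,0]},
  {"translation":[0,0,0],"twist":[0,0,0]},
], hand=1.0)

```text
time_s: 4.5
position: [0.4542, -0.1173, 0.0531]
orientation: [3.141, -0.0, 1.056]
wrist_force: [-0.0, 0.4, -0.1]
finger_gap: -0.0002
```

Emit:
step_arm([
  {"translation":[0,0,-0.7],"twist":[0,0,0]},
  {"translation":[0,0,-1.7],"twist":[0,0,0]},
  {"translation":[0,0,-2.9],"twist":[0,0,0]},
  {"translation":[0,0,-4.0],"twist":[0,0,0]},
  {"translation":[0,0,-4.9],"twist":[0,0,0]},
  {"translation":[0,0,-5.2],"twist":[0,0,0]},
  {"translation":[0,0,-5.2],"twist":[0,0,0]},
  {"translation":[0,0,-5.2],"twist":[0,0,0]},
])

```text
time_s: 5.17
position: [0.4537, -0.1171, 0.2086]
orientation: [-3.141, 0.0, 1.056]
wrist_force: [-1.0, 0.0, -0.6]
finger_gap: -0.0001
```

```bash
python3 - <<'E'
from h import *
o=arm.get_obs();print(o['position'],np.degrees(o['orientation']),o['finger_gap'],o['wrist_force'])
c=shot('scene','scene3.png');P=cloud(c)
p=o['position'];R=Ro.from_euler('xyz',o['orientation'])
m=(np.linalg.norm(P[...,:2]-p[:2],axis=-1)<.06)&(P[...,2]>.1)&(P[...,2]<.3)
v,u=np.where(m)
cv2.imwrite('pics/crop3.png',cv2.resize(c['pixels'][max(v.min()-10,0):v.max()+40,u.min()-40:u.max()+40,::-1],None,fx=4,fy=4,interpolation=cv2.INTER_CUBIC)[:600,:800])
for z in np.arange(.08,.2,.01):
    q=P[m&(P[...,2]>z)&(P[...,2]<z+.01)]
    if len(q): d=(q-p)@R.as_matrix(); print(z.round(2),len(q),'x',d[:,0].min().round(4),d[:,0].max().round(4),'y',d[:,1].min().round(4),d[:,1].max().round(4))
E
```

```text
[ 0.45372595 -0.11709449  0.20863159] [-1.79983454e+02  2.08876146e-04  6.05081444e+01] -6.0087228807018555e-05 [-0.96924982  0.03810142 -0.62420366]
```

View pics/crop3.png

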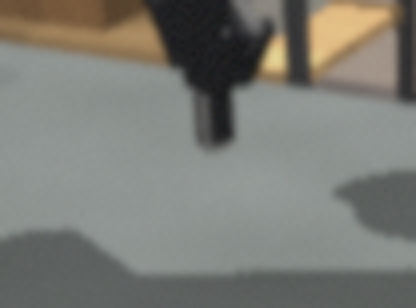

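The grip missed: the gap closed to zero and the fingers are empty. I'll measure how far the real fingertips sit from the reported TCP.

```bash
python3 - <<'E'
from h import *
o=arm.get_obs();p=o['position'];R=Ro.from_euler('xyz',o['orientation'])
for n in('scene','top'):
    c=shot(n,n+'4.png');P=cloud(c);np.save(n+'4.npy',P)
    m=(np.linalg.norm(P[...,:2]-p[:2],axis=-1)<.08)&(P[...,2]>.1)&(P[...,2]<.36)
    for z in np.arange(.18,.36,.01):
        q=P[m&(P[...,2]>z)&(P[...,2]<z+.01)]
        if len(q): d=(q-p)@R.as_matrix(); print(n,z.round(2),len(q),'min z',q[:,2].min().round(4),'x',d[:,0].min().round(4),d[:,0].max().round(4),'y',d[:,1].min().round(4),d[:,1].max().round(4))
    for nm,cc,r,z0,z1 in [('knob',(.4546,-.115),.03,.07,.083),('cellbody',(.4546,-.115),.05,.044,.057)]:
        q=P[(np.hypot(P[...,0]-cc[0],P[...,1]-cc[1])<r)&(P[...,2]>z0)&(P[...,2]<z1)]
        if len(q)>5:print(n,nm,[np.round(a,1) for a in cv2.minAreaRect((q[:,:2]*1000).astype(np.float32))],np.median(q[:,2]))
    T=np.linalg.inv(c['world_from_camera'])
    q=T[:3,:3]@p+T[:3,3];K=c['mtx'];print(n,'TCP px',K[0,0]*q[0]/-q[2]+K[0,2],K[1,1]*-q[1]/-q[2]+K[1,2])
c=cv2.imread('pics/scene4.png');print(c.shape)
E
```

```text
scene 0.23 7 min z 0.238 x -0.0033 0.0051 y -0.0036 0.0117
scene 0.24 27 min z 0.2407 x -0.0059 0.0134 y -0.0061 0.0148
scene 0.25 40 min z 0.25 x -0.0073 0.015 y -0.0043 0.0145
scene 0.26 41 min z 0.2601 x -0.0085 0.0159 y -0.0047 0.0145
scene 0.27 36 min z 0.2702 x -0.0092 0.0163 y -0.0043 0.014
scene 0.28 58 min z 0.2804 x -0.0294 0.035 y -0.0102 0.0176
scene 0.29 80 min z 0.2901 x -0.0403 0.0423 y -0.0099 0.0158
scene 0.3 98 min z 0.3002 x -0.0485 0.0494 y -0.0089 0.02
scene 0.31 109 min z 0.31 x -0.0589 0.0598 y -0.0108 0.0207
scene 0.32 135 min z 0.32 x -0.058 0.0628 y -0.0094 0.0214
scene 0.33 120 min z 0.3301 x -0.0573 0.0607 y -0.008 0.0223
scene 0.34 124 min z 0.34 x -0.0368 0.045 y -0.0097 0.0236
scene 0.35 83 min z 0.3501 x -0.0344 0.0413 y -0.0069 0.0147
scene knob [array([ 456.5, -115.3]), array([23. , 21.9]), np.float64(17.3)] 0.07648350649253982
scene cellbody [array([ 459.3, -114.8]), array([53.6, 53.5]), np.float64(34.8)] 0.051497505309740454
scene TCP px 229.71418028457043 139.1710330881923
top 0.3 1 min z 0.3037 x 0.0417 0.0417 y -0.0144 -0.0144
top 0.31 2 min z 0.3145 x 0.039 0.0458 y -0.0144 -0.0136
top 0.32 51 min z 0.3202 x 0.0406 0.0601 y -0.0153 0.0106
top 0.33 36 min z 0.3301 x 0.0431 0.0595 y -0.0141 0.0085
top 0.34 1 min z 0.3412 x 0.0432 0.0432 y -0.0064 -0.0064
top cellbody [array([452.3, -95.8]), array([16.4, 36.7]), np.float64(76.8)] 0.04979090855522017
top TCP px 342.75549729968037 235.9231717804113
(420, 560, 3)
```

The image puts the real fingertips about 29 mm higher than the reported TCP, which also explains the miss. I'll allow for that by commanding 29 mm lower, in slow steps while watching the force.

Emit:
step_arm([
  {"translation":[0,0,1.2],"twist":[0,0,0]},
  {"translation":[0,0,2.5],"twist":[0,0,0]},
  {"translation":[0,0,3.8],"twist":[0,0,0]},
  {"translation":[0,0,4.9],"twist":[0,0,0]},
  {"translation":[0,0,5.2],"twist":[0,0,0]},
  {"translation":[0,0,5.4],"twist":[0,0,0]},
  {"translation":[0,0,5.6],"twist":[0,0,0]},
  {"translation":[0,0,5.75],"twist":[0,0,0]},
  {"translation":[0,0,5.75],"twist":[0,0,0]},
  {"translation":[0,0,5.75],"twist":[0,0,0]},
], hand=0.4)

```text
time_s: 6.15
position: [0.455, -0.1177, 0.0375]
orientation: [3.139, -0.0, 1.056]
wrist_force: [-0.8, 0.3, -0.2]
finger_gap: 0.0514
```

Emit:
step_arm([
  {"translation":[0,0,0.15],"twist":[0,0,0]},
  {"translation":[0,0,0.3],"twist":[0,0,0]},
  {"translation":[0,0,0.3],"twist":[0,0,0]},
])

```text
time_s: 6.4
position: [0.4541, -0.1173, 0.0274]
orientation: [3.142, -0.0, 1.056]
wrist_force: [0.1, 0.5, -0.6]
finger_gap: 0.051
```

Emit:
step_arm([
  {"translation":[0,0,0],"twist":[0,0,0]},
  {"translation":[0,0,0],"twist":[0,0,0]},
  {"translation":[0,0,0],"twist":[0,0,0]},
  {"translation":[0,0,0],"twist":[0,0,0]},
  {"translation":[0,0,0],"twist":[0,0,0]},
  {"translation":[0,0,0],"twist":[0,0,0]},
  {"translation":[0,0,0],"twist":[0,0,0]},
], hand=1.0)

```text
time_s: 6.98
position: [0.4543, -0.1173, 0.0277]
orientation: [3.141, -0.0, 1.056]
wrist_force: [0.3, 1.0, 2.1]
finger_gap: 0.022
```

Knob held (gap 22 mm). I'll lift it and move above its slot in the bay.

Emit:
step_arm([
  {"translation":[0,0,-0.4],"twist":[0,0,0]},
  {"translation":[0,0,-1.3],"twist":[0,0,0]},
  {"translation":[0,0,-2.4],"twist":[0,0,0]},
  {"translation":[0,0,-3.5],"twist":[0,0,0]},
  {"translation":[0,0,-4.5],"twist":[0,0,0]},
  {"translation":[0,0,-5.0],"twist":[0,0,0]},
  {"translation":[0,0,-5.0],"twist":[0,0,0]},
  {"translation":[0,0,-5.0],"twist":[0,0,0]},
])

```text
time_s: 7.65
position: [0.4541, -0.1174, 0.1776]
orientation: [3.14, 0.0, 1.056]
wrist_force: [0.5, -0.5, -1.9]
finger_gap: 0.0222
```

```bash
python3 - <<'E'
from h import *
o=arm.get_obs();print(o['position'],np.degrees(o['orientation']),o['finger_gap'],o['wrist_force'])
delta([.485,.135,.178],61)
E
```

```text
[ 0.45410659 -0.1173587   0.1776323 ] [1.79935436e+02 7.38907550e-03 6.05152158e+01] 0.022152704433368062 [ 0.497522   -0.48353852 -1.89945391]
trans [ 7.83 -3.24 -0.02] twist [ 0.01  0.   -0.08] t 7.65
```

Emit:
step_arm([
  {"translation":[0.5,-0.2,0],"twist":[0,0,0]},
  {"translation":[1.4,-0.58,0],"twist":[0,0,0]},
  {"translation":[2.5,-1.03,0],"twist":[0,0,0]},
  {"translation":[3.6,-1.49,0],"twist":[0,0,0]},
  {"translation":[4.7,-1.94,0],"twist":[0,0,0]},
  {"translation":[5.7,-2.36,0],"twist":[0,0,0]},
  {"translation":[6.6,-2.73,0],"twist":[0,0,0]},
  {"translation":[7.3,-3.02,0],"twist":[0,0,0]},
  {"translation":[7.83,-3.24,0],"twist":[0,0,-0.08]},
  {"translation":[7.83,-3.24,0],"twist":[0,0,-0.08]},
  {"translation":[7.83,-3.24,0],"twist":[0,0,-0.08]},
  {"translation":[7.83,-3.24,0],"twist":[0,0,-0.08]},
])

```text
time_s: 8.65
position: [0.4839, 0.1344, 0.1759]
orientation: [-3.139, 0.002, 1.065]
wrist_force: [-0.3, -0.9, -0.7]
finger_gap: 0.0216
```

```bash
python3 - <<'E'
from h import *
o=arm.get_obs();p=o['position'];print(p,np.degrees(o['orientation']),o['finger_gap'],o['wrist_force'])
delta([.485,.135,.178],61)
u=np.array([np.cos(np.radians(-29)),np.sin(np.radians(-29))]);v=np.array([-u[1],u[0]])
c=shot('scene','scene5.png');P=cloud(c)
H=np.array([.5377,.1432])
m=(np.linalg.norm(P[...,:2]-p[:2],axis=-1)<.06)
for z in np.arange(.12,.22,.01):
    q=P[m&(P[...,2]>z)&(P[...,2]<z+.01)]
    if len(q): d=q[:,:2]-H; print(z.round(2),len(q),'cx',(d@u).min().round(4),(d@u).max().round(4),'cy',(d@v).min().round(4),(d@v).max().round(4))
a=c['pixels'][90:290,200:400,::-1];cv2.imwrite('pics/crop5.png',cv2.resize(a,None,fx=3,fy=3,interpolation=cv2.INTER_CUBIC))
E
```

```text
[0.4839376  0.13441162 0.17586398] [-1.79833674e+02  1.38977835e-01  6.09945795e+01] 0.021642048591018 [-0.25806972 -0.91440275 -0.72939036]
trans [ 0.03  0.02 -0.07] twist [-0.03  0.02 -0.  ] t 8.65
0.15 80 cx -0.0551 -0.015 cy -0.0432 -0.0061
0.16 83 cx -0.0571 -0.012 cy -0.0531 -0.006
0.17 97 cx -0.0601 -0.0137 cy -0.0457 -0.0059
0.18 76 cx -0.0574 -0.0144 cy -0.0509 -0.0067
0.19 158 cx -0.0686 -0.0136 cy -0.0608 -0.0051
0.2 101 cx -0.0656 -0.0135 cy -0.0556 -0.0067
0.21 65 cx -0.0465 -0.0284 cy -0.0581 -0.0092
```

View pics/crop5.png

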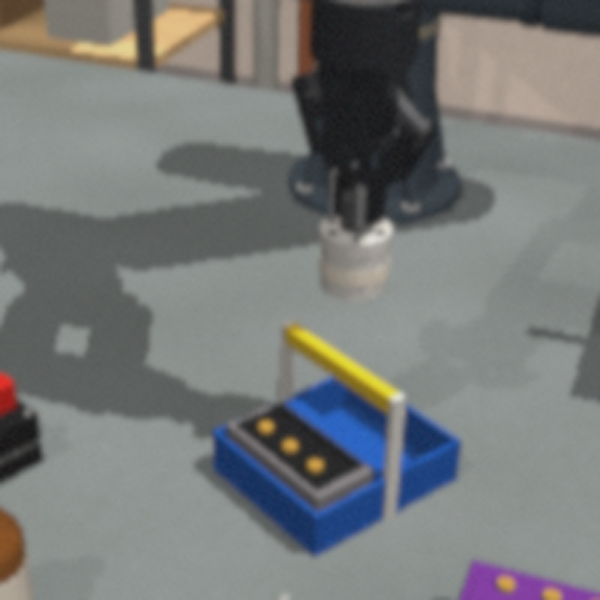

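The cell hangs over its slot: carrier x ≈ −40 mm (ideal −39.5) and y ≈ −33 mm. It needs about 2 mm more in y, then it can descend.

Emit:
step_arm([
  {"translation":[0.07,0,0.6],"twist":[0,0,0]},
  {"translation":[0.07,0,1.6],"twist":[0,0,0]},
  {"translation":[0.07,0,2.4],"twist":[0,0,0]},
  {"translation":[0.07,0,2.8],"twist":[0,0,0]},
  {"translation":[0.07,0,3.2],"twist":[0,0,0]},
  {"translation":[0.07,0,3.6],"twist":[0,0,0]},
  {"translation":[0.07,0,4.0],"twist":[0,0,0]},
  {"translation":[0.07,0,4.4],"twist":[0,0,0]},
  {"translation":[0.07,0,4.65],"twist":[0,0,0]},
  {"translation":[0.07,0,4.65],"twist":[0,0,0]},
  {"translation":[0.07,0,4.65],"twist":[0,0,0]},
])

```text
time_s: 9.62
position: [0.486, 0.1361, 0.0377]
orientation: [-3.141, 0.001, 1.063]
wrist_force: [0.2, 0.5, -0.8]
finger_gap: 0.0218
```

Emit:
step_arm([
  {"translation":[0,0,0.08],"twist":[0,0,0]},
  {"translation":[0,0,0.14],"twist":[0,0,0]},
  {"translation":[0,0,0.18],"twist":[0,0,0]},
  {"translation":[0,0,0.18],"twist":[0,0,0]},
  {"translation":[0,0,0.18],"twist":[0,0,0]},
])

```text
time_s: 10.03
position: [0.4863, 0.1369, 0.0328]
orientation: [3.141, -0.0, 1.065]
wrist_force: [-0.2, 0.0, -1.2]
finger_gap: 0.022
```

Emit:
step_arm([
  {"translation":[0,0,0.04],"twist":[0,0,0]},
  {"translation":[0,0,0.04],"twist":[0,0,0]},
  {"translation":[0,0,0.04],"twist":[0,0,0]},
])

```text
time_s: 10.28
position: [0.4866, 0.137, 0.0317]
orientation: [3.141, -0.001, 1.065]
wrist_force: [-0.3, 0.5, 2.0]
finger_gap: 0.0216
```

Emit:
step_arm([
  {"translation":[0,0,0],"twist":[0,0,0]},
  {"translation":[0,0,0],"twist":[0,0,0]},
  {"translation":[0,0,0],"twist":[0,0,0]},
  {"translation":[0,0,0],"twist":[0,0,0]},
], hand=0.5)

```text
time_s: 10.62
position: [0.4861, 0.1368, 0.0313]
orientation: [-3.141, 0.0, 1.065]
wrist_force: [0.6, -0.7, 0.3]
finger_gap: 0.0426
```

Emit:
step_arm([
  {"translation":[0,0,-0.5],"twist":[0,0,0]},
  {"translation":[0,0,-1.4],"twist":[0,0,0]},
  {"translation":[0,0,-2.6],"twist":[0,0,0]},
  {"translation":[0,0,-3.8],"twist":[0,0,0]},
  {"translation":[0,0,-4.8],"twist":[0,0,0]},
  {"translation":[0,0,-5.0],"twist":[0,0,0]},
  {"translation":[0,0,-5.0],"twist":[0,0,0]},
])

```text
time_s: 11.2
position: [0.4879, 0.137, 0.1838]
orientation: [3.136, -0.003, 1.065]
wrist_force: [0.2, -0.8, -1.0]
finger_gap: 0.043
```

```bash
python3 - <<'E'
from h import *
o=arm.get_obs();print(o['position'],np.degrees(o['orientation']),o['finger_gap'],o['wrist_force'])
delta([.630,-.1155,.18],66.5)
P=cloud(shot('scene','scene6.png'))
for nm,cc,r,z0,z1 in [('handle',(.536,.144),.085,.106,.122),('knob',(.487,.137),.035,.07,.087)]:
    q=P[(np.hypot(P[...,0]-cc[0],P[...,1]-cc[1])<r)&(P[...,2]>z0)&(P[...,2]<z1)]
    if len(q)>5:print(nm,len(q),[np.round(a,1) for a in cv2.minAreaRect((q[:,:2]*1000).astype(np.float32))],np.median(q[:,2]),q[:,2].max())
E
```

```text
[0.4879308  0.13697137 0.18381003] [179.70389741  -0.18510718  60.99740137] 0.0429873788904799 [ 0.2143779  -0.83484363 -0.98000481]
trans [-5.06  8.22  0.15] twist [ 0.05 -0.03 -0.92] t 11.2
handle 298 [array([537.8, 143.1]), array([134.6,  14.6]), np.float64(60.8)] 0.11400674688988188 0.11791817939772486
knob 24 [array([483.1, 139.9]), array([22.6, 11.1]), np.float64(60.6)] 0.08138824611388512 0.08269855895327705
```

Cell is on the bay floor (knob top at 0.081) and the carrier hasn't moved. On to the stage.

Emit:
step_arm([
  {"translation":[-0.6,0.97,0],"twist":[0,0,-0.2]},
  {"translation":[-1.3,2.11,0],"twist":[0,0,-0.5]},
  {"translation":[-2.0,3.25,0],"twist":[0,0,-0.92]},
  {"translation":[-2.7,4.39,0],"twist":[0,0,-0.92]},
  {"translation":[-3.4,5.52,0],"twist":[0,0,-0.92]},
  {"translation":[-4.1,6.66,0],"twist":[0,0,-0.92]},
  {"translation":[-4.7,7.64,0],"twist":[0,0,-0.92]},
  {"translation":[-5.06,8.22,0],"twist":[0,0,-0.92]},
  {"translation":[-5.06,8.22,0],"twist":[0,0,-0.92]},
  {"translation":[-5.06,8.22,0],"twist":[0,0,-0.92]},
  {"translation":[-5.06,8.22,0],"twist":[0,0,-0.92]},
])

```text
time_s: 12.17
position: [0.6263, -0.1143, 0.179]
orientation: [-3.136, -0.0, 1.161]
wrist_force: [0.4, 0.1, 0.7]
finger_gap: 0.0425
```

```bash
python3 - <<'E'
from h import *
o=arm.get_obs();print(o['position'],np.degrees(o['orientation']),o['finger_gap'],o['wrist_force'])
delta([.630,-.1155,.0275],66.5)
E
```

```text
[ 0.62629784 -0.11429103  0.1790265 ] [-1.79684147e+02 -1.01577631e-02  6.65123987e+01] 0.04248505223853383 [0.44999055 0.12520327 0.72655709]
trans [0.01 0.16 5.05] twist [-0.05 -0.    0.  ] t 12.17
```

Emit:
step_arm([
  {"translation":[0,0.07,0.8],"twist":[0,0,0]},
  {"translation":[0,0.07,1.9],"twist":[0,0,0]},
  {"translation":[0,0.07,2.9],"twist":[0,0,0]},
  {"translation":[0,0.07,3.7],"twist":[0,0,0]},
  {"translation":[0,0.07,4.2],"twist":[0,0,0]},
  {"translation":[0,0.07,4.6],"twist":[0,0,0]},
  {"translation":[0,0.07,4.6],"twist":[0,0,0]},
  {"translation":[0,0.07,4.6],"twist":[0,0,0]},
])

```text
time_s: 12.83
position: [0.6296, -0.1152, 0.043]
orientation: [-3.14, 0.0, 1.162]
wrist_force: [0.7, 0.2, 0.3]
finger_gap: 0.0428
```

Emit:
step_arm([
  {"translation":[0,0,0.2],"twist":[0,0,0]},
  {"translation":[0,0,0.4],"twist":[0,0,0]},
  {"translation":[0,0,0.52],"twist":[0,0,0]},
  {"translation":[0,0,0.52],"twist":[0,0,0]},
])

```text
time_s: 13.17
position: [0.6298, -0.1162, 0.0274]
orientation: [-3.141, 0.0, 1.161]
wrist_force: [-0.1, 0.3, -0.2]
finger_gap: 0.0425
```

Emit:
step_arm([
  {"translation":[0,0,0],"twist":[0,0,0]},
  {"translation":[0,0,0],"twist":[0,0,0]},
  {"translation":[0,0,0],"twist":[0,0,0]},
  {"translation":[0,0,0],"twist":[0,0,0]},
  {"translation":[0,0,0],"twist":[0,0,0]},
  {"translation":[0,0,0],"twist":[0,0,0]},
], hand=1.0)

```text
time_s: 13.67
position: [0.6305, -0.1165, 0.0281]
orientation: [3.141, -0.0, 1.161]
wrist_force: [0.9, 0.3, 1.4]
finger_gap: 0.0165
```

Emit:
step_arm([
  {"translation":[0,0,-0.4],"twist":[0,0,0]},
  {"translation":[0,0,-1.3],"twist":[0,0,0]},
  {"translation":[0,0,-2.4],"twist":[0,0,0]},
  {"translation":[0,0,-3.5],"twist":[0,0,0]},
  {"translation":[0,0,-4.6],"twist":[0,0,0]},
  {"translation":[0,0,-5.1],"twist":[0,0,0]},
  {"translation":[0,0,-5.2],"twist":[0,0,0]},
  {"translation":[0,0,-5.2],"twist":[0,0,0]},
])

```text
time_s: 14.33
position: [0.6306, -0.1165, 0.1855]
orientation: [3.139, -0.0, 1.161]
wrist_force: [0.1, 0.3, -0.9]
finger_gap: 0.0166
```

```bash
python3 - <<'E'
from h import *
delta([.515,.1906,.186],61)
E
```

```text
trans [ 7.85 -7.61 -0.04] twist [ 0.03 -0.    0.92] t 14.33
```

Emit:
step_arm([
  {"translation":[0.5,-0.48,0],"twist":[0,0,0]},
  {"translation":[1.2,-1.16,0],"twist":[0,0,0.2]},
  {"translation":[2.1,-2.04,0],"twist":[0,0,0.5]},
  {"translation":[3.0,-2.91,0],"twist":[0,0,0.92]},
  {"translation":[3.9,-3.78,0],"twist":[0,0,0.92]},
  {"translation":[4.8,-4.65,0],"twist":[0,0,0.92]},
  {"translation":[5.7,-5.53,0],"twist":[0,0,0.92]},
  {"translation":[6.5,-6.3,0],"twist":[0,0,0.92]},
  {"translation":[7.2,-6.98,0],"twist":[0,0,0.92]},
  {"translation":[7.7,-7.46,0],"twist":[0,0,0.92]},
  {"translation":[7.85,-7.61,0],"twist":[0,0,0.92]},
  {"translation":[7.85,-7.61,0],"twist":[0,0,0.92]},
])

```text
time_s: 15.33
position: [0.5124, 0.1918, 0.1821]
orientation: [-3.138, 0.003, 1.068]
wrist_force: [0.0, -0.8, -0.8]
finger_gap: 0.0168
```

Emit:
step_arm([
  {"translation":[0,0,0],"twist":[0,0,0]},
  {"translation":[0,0,0],"twist":[0,0,0]},
  {"translation":[0,0,0],"twist":[0,0,0]},
])

```text
time_s: 15.58
position: [0.5152, 0.1893, 0.1834]
orientation: [-3.141, 0.001, 1.063]
wrist_force: [0.9, -0.3, -0.9]
finger_gap: 0.0164
```

```bash
python3 - <<'E'
from h import *
o=arm.get_obs();p=o['position'];print(p,np.degrees(o['orientation']),o['finger_gap'],o['wrist_force'])
delta([.515,.1906,.186],61)
u=np.array([np.cos(np.radians(-29)),np.sin(np.radians(-29))]);v=np.array([-u[1],u[0]])
c=shot('scene','scene7.png');P=cloud(c)
H=np.array([.5373,.1432])
m=(np.linalg.norm(P[...,:2]-p[:2],axis=-1)<.06)
for z in np.arange(.15,.24,.01):
    q=P[m&(P[...,2]>z)&(P[...,2]<z+.01)]
    if len(q): d=q[:,:2]-H; print(z.round(2),len(q),'cx',(d@u).min().round(4),(d@u).max().round(4),'cy',(d@v).min().round(4),(d@v).max().round(4),'yaw',[np.round(a,1) for a in cv2.minAreaRect((q[:,:2]*1000).astype(np.float32))][1:])
a=c['pixels'][90:290,200:400,::-1];cv2.imwrite('pics/crop7.png',cv2.resize(a,None,fx=3,fy=3,interpolation=cv2.INTER_CUBIC))
E
```

```text
[0.5152097  0.18932692 0.18341725] [-1.79993381e+02  3.04512280e-02  6.08855462e+01] 0.01640832502379128 [ 0.87663735 -0.28761553 -0.85268501]
trans [ 0.03 -0.03 -0.09] twist [-0.    0.01 -0.02] t 15.58
0.15 29 cx -0.0642 -0.011 cy 0.0048 0.0575 yaw [array([37.3, 72.8]), np.float64(16.6)]
0.16 136 cx -0.0654 -0.0105 cy 0.0045 0.0581 yaw [array([38. , 74.4]), np.float64(16.7)]
0.17 158 cx -0.0663 -0.0105 cy 0.0033 0.0584 yaw [array([39.6, 74.5]), np.float64(15.6)]
0.18 115 cx -0.0641 -0.0103 cy 0.0024 0.0579 yaw [array([38.1, 73.9]), np.float64(15.0)]
0.19 147 cx -0.0659 -0.0105 cy 0.004 0.058 yaw [array([40.4, 73.7]), np.float64(16.5)]
0.2 261 cx -0.0655 -0.0109 cy 0.001 0.058 yaw [array([57. , 54.5]), np.float64(61.3)]
0.21 55 cx -0.0474 -0.0183 cy 0.0205 0.0447 yaw [array([13.7, 36.1]), np.float64(19.6)]
0.22 84 cx -0.0456 -0.018 cy 0.0072 0.0526 yaw [array([45.4, 21.9]), np.float64(74.8)]
0.23 118 cx -0.0482 -0.0166 cy 0.0058 0.0524 yaw [array([36.1, 39.1]), np.float64(19.3)]
```

View pics/crop7.png

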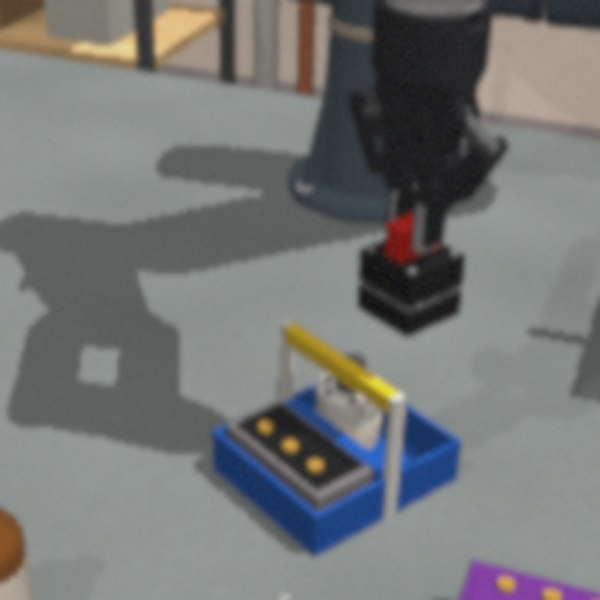

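Stage is upright over its slot: x −38 mm, y +31 mm, yaw 61.3° against the ideal 61°. The cell stands in the bay. Descending with a 1 mm trim.

Emit:
step_arm([
  {"translation":[0.01,-0.04,0.6],"twist":[0,0,0]},
  {"translation":[0.01,-0.04,1.6],"twist":[0,0,0]},
  {"translation":[0.01,-0.04,2.5],"twist":[0,0,0]},
  {"translation":[0.01,-0.04,2.9],"twist":[0,0,0]},
  {"translation":[0.01,-0.04,3.3],"twist":[0,0,0]},
  {"translation":[0.01,-0.04,3.7],"twist":[0,0,0]},
  {"translation":[0.01,-0.04,4.1],"twist":[0,0,0]},
  {"translation":[0.01,-0.04,4.5],"twist":[0,0,0]},
  {"translation":[0.01,-0.04,4.8],"twist":[0,0,0]},
  {"translation":[0.01,-0.04,4.8],"twist":[0,0,0]},
  {"translation":[0.01,-0.04,4.8],"twist":[0,0,0]},
])

```text
time_s: 16.55
position: [0.5139, 0.1909, 0.0395]
orientation: [-3.141, 0.001, 1.064]
wrist_force: [-0.6, -0.6, -1.1]
finger_gap: 0.0166
```

Emit:
step_arm([
  {"translation":[0,0,0.1],"twist":[0,0,0]},
  {"translation":[0,0,0.18],"twist":[0,0,0]},
  {"translation":[0,0,0.24],"twist":[0,0,0]},
  {"translation":[0,0,0.24],"twist":[0,0,0]},
  {"translation":[0,0,0.24],"twist":[0,0,0]},
])

```text
time_s: 16.97
position: [0.5138, 0.1915, 0.0328]
orientation: [3.141, -0.0, 1.065]
wrist_force: [-0.1, -0.4, -0.5]
finger_gap: 0.0165
```

Emit:
step_arm([
  {"translation":[0,0,0.04],"twist":[0,0,0]},
  {"translation":[0,0,0.04],"twist":[0,0,0]},
  {"translation":[0,0,0.04],"twist":[0,0,0]},
])

```text
time_s: 17.22
position: [0.5141, 0.1917, 0.0321]
orientation: [3.141, -0.001, 1.065]
wrist_force: [-0.5, 0.3, 4.4]
finger_gap: 0.0163
```

Emit:
step_arm([
  {"translation":[0,0,0],"twist":[0,0,0]},
  {"translation":[0,0,0],"twist":[0,0,0]},
  {"translation":[0,0,0],"twist":[0,0,0]},
  {"translation":[0,0,0],"twist":[0,0,0]},
], hand=0.6)

```text
time_s: 17.55
position: [0.5137, 0.1914, 0.0312]
orientation: [-3.141, 0.0, 1.065]
wrist_force: [-0.2, -0.2, -0.3]
finger_gap: 0.0343
```

Emit:
step_arm([
  {"translation":[0,0,-0.4],"twist":[0,0,0]},
  {"translation":[0,0,-1.2],"twist":[0,0,0]},
  {"translation":[0,0,-2.3],"twist":[0,0,0]},
  {"translation":[0,0,-3.4],"twist":[0,0,0]},
  {"translation":[0,0,-4.3],"twist":[0,0,0]},
  {"translation":[0,0,-4.8],"twist":[0,0,0]},
  {"translation":[0,0,-4.8],"twist":[0,0,0]},
  {"translation":[0,0,-4.8],"twist":[0,0,0]},
])

```text
time_s: 18.22
position: [0.514, 0.1915, 0.1759]
orientation: [3.14, -0.001, 1.065]
wrist_force: [-0.4, 0.3, -0.7]
finger_gap: 0.0342
```

```bash
python3 - <<'E'
from h import *
o=arm.get_obs();p=o['position'];print(p,np.degrees(o['orientation']),o['finger_gap'],o['wrist_force'])
c=shot('scene','scene8.png');P=cloud(c)
for nm,cc,r,z0,z1 in [('handle',(.536,.144),.085,.106,.122),('rib',(.516,.192),.045,.07,.087),('knob',(.487,.137),.035,.07,.087),('sensor',(.568,.127),.07,.043,.06)]:
    q=P[(np.hypot(P[...,0]-cc[0],P[...,1]-cc[1])<r)&(P[...,2]>z0)&(P[...,2]<z1)]
    if len(q)>5:print(nm,len(q),[np.round(a,1) for a in cv2.minAreaRect((q[:,:2]*1000).astype(np.float32))],np.median(q[:,2]).round(4),q[:,2].max().round(4))
delta([.534,.144,.185],-29)
a=c['pixels'][140:300,240:400,::-1];cv2.imwrite('pics/crop8.png',cv2.resize(a,None,fx=3,fy=3,interpolation=cv2.INTER_CUBIC))
E
```

```text
[0.5140101  0.19149456 0.17590788] [ 1.79921576e+02 -5.76988045e-02  6.09925934e+01] 0.034175387920417896 [-0.3892811   0.32435181 -0.65062684]
handle 298 [array([538.4, 143. ]), array([135. ,  13.4]), np.float64(60.6)] 0.1141 0.118
rib 74 [array([517.3, 191.9]), array([19. , 39.7]), np.float64(64.6)] 0.0802 0.0832
knob 24 [array([482.8, 138.9]), array([22.6, 10.6]), np.float64(66.0)] 0.081 0.0835
sensor 1048 [array([554.1, 135.1]), array([125.1, 106.5]), np.float64(66.0)] 0.0506 0.0596
trans [-1.04  1.38 -0.34] twist [-0.0e+00  1.0e-02  1.5e+01] t 18.27
```

View pics/crop8.png

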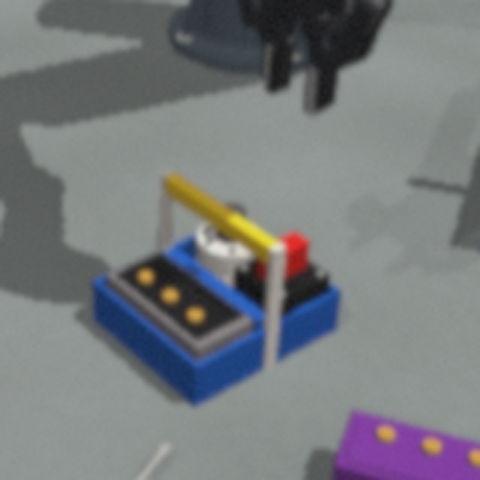

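Both pieces stand in the bay, the sensor is in place and the carrier hasn't moved. Now I'll turn 90° over the handle.

Emit:
step_arm([
  {"translation":[-0.3,0.4,-0.3],"twist":[0,0,1.1]},
  {"translation":[-0.6,0.8,-0.3],"twist":[0,0,2.2]},
  {"translation":[-0.9,1.2,-0.3],"twist":[0,0,3.3]},
  {"translation":[-1.05,1.4,-0.3],"twist":[0,0,4.5]},
  {"translation":[-1.05,1.4,-0.3],"twist":[0,0,5.7]},
  {"translation":[-1.05,1.4,-0.3],"twist":[0,0,6.9]},
  {"translation":[-1.05,1.4,-0.3],"twist":[0,0,8.1]},
  {"translation":[-1.05,1.4,-0.3],"twist":[0,0,9.3]},
  {"translation":[-1.05,1.4,-0.3],"twist":[0,0,10.5]},
  {"translation":[-1.05,1.4,-0.3],"twist":[0,0,11.7]},
  {"translation":[-1.05,1.4,-0.3],"twist":[0,0,12.8]},
  {"translation":[-1.05,1.4,-0.3],"twist":[0,0,13.8]},
])

```text
time_s: 19.27
position: [0.5337, 0.1434, 0.1819]
orientation: [3.139, 0.004, -0.386]
wrist_force: [-0.1, -0.6, 0.3]
finger_gap: 0.0342
```

Emit:
step_arm([
  {"translation":[0,0,0],"twist":[0,0,0.7]},
  {"translation":[0,0,0],"twist":[0,0,1.2]},
  {"translation":[0,0,0],"twist":[0,0,1.2]},
  {"translation":[0,0,0],"twist":[0,0,1.2]},
  {"translation":[0,0,0],"twist":[0,0,1.2]},
])

```text
time_s: 19.68
position: [0.5345, 0.1435, 0.1832]
orientation: [3.14, 0.002, -0.505]
wrist_force: [0.0, -0.0, 0.6]
finger_gap: 0.034
```

```bash
python3 - <<'E'
from h import *
o=arm.get_obs();p=o['position'];print(p,np.degrees(o['orientation']),o['finger_gap'],o['wrist_force'])
delta([.5345,.1432,.060],-29)
E
```

```text
[0.53447809 0.14346862 0.183188  ] [ 1.79924126e+02  1.19542314e-01 -2.89483595e+01] 0.03404154829862036 [ 0.01631669 -0.02615672  0.59795084]
trans [0.01 0.   4.11] twist [0.01 0.02 0.01] t 19.68
```

Emit:
step_arm([
  {"translation":[0,0,0.6],"twist":[0,0,0]},
  {"translation":[0,0,1.4],"twist":[0,0,0]},
  {"translation":[0,0,2.0],"twist":[0,0,0]},
  {"translation":[0,0,2.4],"twist":[0,0,0]},
  {"translation":[0,0,2.7],"twist":[0,0,0]},
  {"translation":[0,0,3.0],"twist":[0,0,0]},
  {"translation":[0,0,3.2],"twist":[0,0,0]},
])

```text
time_s: 20.27
position: [0.5351, 0.1435, 0.0875]
orientation: [3.141, 0.001, -0.506]
wrist_force: [0.2, 0.4, 0.2]
finger_gap: 0.0341
```

Emit:
step_arm([
  {"translation":[0,0,0.2],"twist":[0,0,0]},
  {"translation":[0,0,0.4],"twist":[0,0,0]},
  {"translation":[0,0,0.6],"twist":[0,0,0]},
  {"translation":[0,0,0.8],"twist":[0,0,0]},
  {"translation":[0,0,0.9],"twist":[0,0,0]},
  {"translation":[0,0,0.9],"twist":[0,0,0]},
])

```text
time_s: 20.77
position: [0.5347, 0.1435, 0.0607]
orientation: [3.141, 0.001, -0.506]
wrist_force: [0.6, -0.6, -0.0]
finger_gap: 0.0339
```

```bash
python3 - <<'E'
from h import *
o=arm.get_obs();p=o['position'];print(p,np.degrees(o['orientation']),o['finger_gap'],o['wrist_force'])
c=shot('scene','scene9.png')
a=c['pixels'][130:290,240:400,::-1];cv2.imwrite('pics/crop9.png',cv2.resize(a,None,fx=3,fy=3,interpolation=cv2.INTER_CUBIC))
E
```

```text
[0.53474987 0.14351929 0.06067347] [ 1.79960755e+02  6.14157677e-02 -2.90092015e+01] 0.033865762415783054 [ 0.61219961 -0.57018997 -0.04968979]
```

View pics/crop9.png

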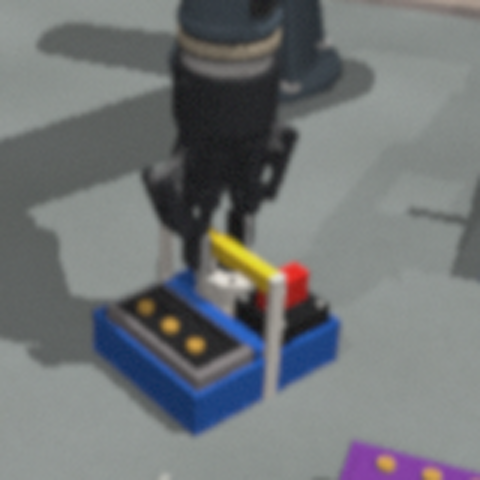

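The fingers straddle the middle of the bar. Closing, then a slow lift.

Emit:
step_arm([
  {"translation":[0,0,0],"twist":[0,0,0]},
  {"translation":[0,0,0],"twist":[0,0,0]},
  {"translation":[0,0,0],"twist":[0,0,0]},
  {"translation":[0,0,0],"twist":[0,0,0]},
  {"translation":[0,0,0],"twist":[0,0,0]},
  {"translation":[0,0,0],"twist":[0,0,0]},
  {"translation":[0,0,0],"twist":[0,0,0]},
  {"translation":[0,0,0],"twist":[0,0,0]},
], hand=1.0)

```text
time_s: 21.48
position: [0.535, 0.1439, 0.0618]
orientation: [-3.141, 0.0, -0.506]
wrist_force: [-2.9, 2.2, 5.8]
finger_gap: 0.011
```

Emit:
step_arm([
  {"translation":[0,0,-0.04],"twist":[0,0,0]},
  {"translation":[0,0,-0.1],"twist":[0,0,0]},
  {"translation":[0,0,-0.18],"twist":[0,0,0]},
  {"translation":[0,0,-0.27],"twist":[0,0,0]},
  {"translation":[0,0,-0.36],"twist":[0,0,0]},
  {"translation":[0,0,-0.44],"twist":[0,0,0]},
  {"translation":[0,0,-0.5],"twist":[0,0,0]},
  {"translation":[0,0,-0.5],"twist":[0,0,0]},
  {"translation":[0,0,-0.5],"twist":[0,0,0]},
])

```text
time_s: 22.23
position: [0.5353, 0.1435, 0.0766]
orientation: [-3.141, -0.0, -0.506]
wrist_force: [0.8, -0.1, -8.6]
finger_gap: 0.0107
```

```bash
cat > chk.py <<'E'
from h import *
import sys
o=arm.get_obs();p=o['position'];print(p,np.degrees(o['orientation']),o['finger_gap'],o['wrist_force'],o['ft_torque'],np.abs(o['dq']).max())
c=shot('scene',sys.argv[1]);P=cloud(c);L=float(sys.argv[2])
u=np.array([np.cos(np.radians(-29)),np.sin(np.radians(-29))]);v=np.array([-u[1],u[0]])
H=np.array([.5377,.1432]);d=P[...,:2]-H;x=d@u;y=d@v;z=P[...,2]
# sensor top plane
m=(x>.015)&(x<.06)&(abs(y)<.05)&(abs(z-L-.049)<.012)
A=np.c_[x[m],y[m],np.ones(m.sum())];s=np.linalg.lstsq(A,z[m],rcond=None)[0];print('sensor plane slopes deg',np.degrees(s[:2]).round(2),'z0',s[2].round(4),m.sum())
m=(x>.063)&(x<.09)&(abs(y)<.06)&(z>.012)&(z<L+.05)
print('front wall z min/max',np.percentile(z[m],[1,99]).round(4),m.sum())
for nm,a,b in(('rib',-.0395,.031),('knob',-.0395,-.031)):
    m=(np.hypot(x-a,y-b)<.03)&(z>L+.06)&(z<L+.09);print(nm,m.sum(),np.percentile(z[m],95).round(4) if m.any() else None)
E
python3 chk.py scene10.png .015
```

```text
[0.53533532 0.14354323 0.07656001] [-1.79989559e+02 -2.02040825e-02 -2.90061574e+01] 0.010733373114285301 [ 0.78023638 -0.06630185 -8.6056712 ] [ 0.01901161  0.00860789 -0.01884727] 0.004956464894981379
sensor plane slopes deg [ 1.01 -0.25] z0 0.0651 510
front wall z min/max [0.0165 0.0647] 681
rib 110 0.0969
knob 8 0.098
```

The full weight (about 8.5 N) is hanging and it is level. Lifting the remaining 85 mm.

Emit:
step_arm([
  {"translation":[0,0,-0.08],"twist":[0,0,0]},
  {"translation":[0,0,-0.24],"twist":[0,0,0]},
  {"translation":[0,0,-0.48],"twist":[0,0,0]},
  {"translation":[0,0,-0.78],"twist":[0,0,0]},
  {"translation":[0,0,-1.1],"twist":[0,0,0]},
  {"translation":[0,0,-1.42],"twist":[0,0,0]},
  {"translation":[0,0,-1.74],"twist":[0,0,0]},
  {"translation":[0,0,-2.06],"twist":[0,0,0]},
  {"translation":[0,0,-2.36],"twist":[0,0,0]},
  {"translation":[0,0,-2.6],"twist":[0,0,0]},
  {"translation":[0,0,-2.76],"twist":[0,0,0]},
  {"translation":[0,0,-2.83],"twist":[0,0,0]},
])

```text
time_s: 23.28
position: [0.5356, 0.1436, 0.1623]
orientation: [-3.141, -0.001, -0.506]
wrist_force: [0.4, 0.4, -8.2]
finger_gap: 0.011
```

Emit:
step_arm([
  {"translation":[0,0,0],"twist":[0,0,0]},
  {"translation":[0,0,0],"twist":[0,0,0]},
  {"translation":[0,0,0],"twist":[0,0,0]},
  {"translation":[0,0,0],"twist":[0,0,0]},
  {"translation":[0,0,0],"twist":[0,0,0]},
  {"translation":[0,0,0],"twist":[0,0,0]},
  {"translation":[0,0,0],"twist":[0,0,0]},
  {"translation":[0,0,0],"twist":[0,0,0]},
  {"translation":[0,0,0],"twist":[0,0,0]},
  {"translation":[0,0,0],"twist":[0,0,0]},
  {"translation":[0,0,0],"twist":[0,0,0]},
  {"translation":[0,0,0],"twist":[0,0,0]},
])

```text
time_s: 24.28
position: [0.5352, 0.1436, 0.1613]
orientation: [-3.142, -0.0, -0.506]
wrist_force: [0.3, -0.1, -8.6]
finger_gap: 0.0108
```

```bash
python3 chk.py scene11.png .1; python3 -c "
import cv2
a=cv2.imread('pics/scene11.png');cv2.imwrite('pics/crop11.png',cv2.resize(a[60:360,120:420],None,fx=2,fy=2,interpolation=cv2.INTER_CUBIC))"
```

```text
[0.53521939 0.14356539 0.16130931] [-1.79998046e+02 -7.25761480e-04 -2.90099297e+01] 0.01076894056242997 [ 0.28227302 -0.11630579 -8.64923784] [-0.01319656  0.02483768 -0.00490507] 0.0034474302024016766
sensor plane slopes deg [ 0.92 -0.17] z0 0.15 501
front wall z min/max [0.1011 0.1494] 764
rib 121 0.1814
knob 22 0.1687
```

View pics/crop11.png

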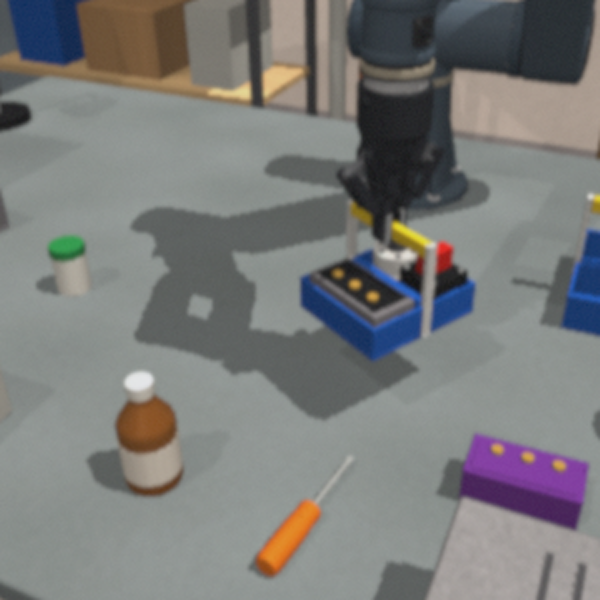

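```bash
python3 -c "
from plant import arm
print(arm.hand_in())"
```

```text
the job is handed in; nothing more can be done
None
```

The job is done and handed in: the arm is holding the packed carrier by its yellow handle, about 10 cm above the bench, level and still. The cell and the stage stand side by side in the formerly empty bay, and the sensor module is still in its own bay. The clock read about 24 s of the 72 s allowed.

**Last checks**
- **Height:** the underside is at about 0.100 m, and the arm rose 0.0995 m during the lift.
- **Grip and load:** the wrist carries 8.6 N, against about 8.2 N expected for the packed carrier. The finger gap is 10.8 mm on the 12 mm bar; the earlier grips also read about 1.5–2 mm under true size.
- **Level:** tool tilt is under 0.01°. A plane fitted to the sensor top showed slopes of 0.9° and −0.2°, almost the same as just after lift-off. I did not make that fit with the carrier on the bench, so the 0.9° could be camera error.
- **Stillness:** joint speeds are at noise level (0.003 rad/s).
- **Pieces:** both stood at floor height after release. In the last picture the red grip's top fits that height (0.181 m). The knob reading (0.169 m) is low because the fingers and handle hide it.
- **Bystanders:** the case, bottle, screwdriver and purple look-alike looked undisturbed in the last picture. The dish was not in that crop, but the arm never went near it.

**What failed or disagreed**
- **Missed first grip:** my first grip on the cell closed on air. The real fingertips sit about 29 mm higher than the reported tool point. I corrected for that on every later grip; the cell was not moved by the miss.
- **Camera offset:** the two cameras differed by about 6 mm in x. I used values between them, checked against the gripper.

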